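Swap-in grip on a gym quick coupler

ROBOT

A 6-joint arm with a two-finger parallel gripper is mounted at the origin on the work surface. World frame = base frame: x ahead of the robot, y to its left, z up, the work surface at z = 0. Lengths are in mm, angles in rad, forces in N, time in s.
With the tool pointing down it reaches from about 275 to 1000 mm from the base axis. Payload 8.4 kg.
Tool frame: the origin (TCP) lies midway between the tips of the shut fingers; the grasp point (between the pads) lies 19 mm behind it; z points along the fingers, y is the line along which they close (so a half turn about z gives the same grasp; the last joint's range is limited). The gripper opens to 85 mm and grips with 20 to 120 N. Pads are 22 mm wide; open, the fingers measure 114 mm over their backs; the gripper's body (76 mm by 85 mm) begins 54 mm behind the grasp point. The pads swing forward as they close: fully open they stand 13 mm farther back than shut.
Start: joints at [1.296, 0.353, 1.633, -0, 1.155, -0.002], TCP at [168.392, 601.891, 231.281] pointing down, gripper open.
Joint ranges: [-2.63, 2.63], [-0.92, 2.1], [0.06, 2.66], [-1.3, 4.44], [0, 2.69], [-3.02, 3.02]. Speed limits (rad/s): [2.22, 2.22, 2.79, 3.14, 3.14, 3.14].

INTERFACE

Orientations are given as [roll, pitch, yaw] about the fixed x, y, z axes, in that order (R = Rz(yaw) Ry(pitch) Rx(roll)).
In Python, from rig import r, imaging gives the robot as it stands. The module is installed in compiled form; this text tells all that it offers.
- The arm moves only by the tool arm_command, never from a script. Its argument "deltas" is a list of rows, each an object of numbers: "hand": the finger opening in mm, from 0 to 85.4; "tx", "ty", "tz": the shift along the tool's x, y, z in mm; "wx", "wy", "wz": the turn, a rotation vector about the tool's x, y, z in rad. A call has 1 to 8 rows; each row shifts and turns the commanded pose from where the row before left it, along the tool's axes as they then stand; what a row does not reach is not made up. A row lasts 1/8 s, in which the tool goes at most 62.5 mm and 10.7 degrees, less where a joint would pass 70% of its speed; a pose out of reach is approached as far as the arm can. A call with a gripper value outside its range is refused whole. The fingers move at their own pace and stop on an object; "squeeze" is the grip in N (left out, the last holds). Time passes only in rows, so rows that do not move let the fingers close. It gives the time, the measured TCP pose, the force, the opening and the grip force at its end, in the units of the state.
- r.sense(): the state, without advancing time (a new reading comes with each control period).
- imaging.grab_frame(name): name is "side" or "top"; returns a dict with "image" (400x640x3 uint8, red, green, blue), "mtx" (3x3 intrinsics, pixels), "D" ([k1, k2, p1, p2, k3] as OpenCV has them; the pictures are not rectified), "world_to_cam" (4x4, takes a point from world to camera coordinates). Camera axes: x right, y up, looking along -z (the intrinsics and any distortion apply to the point x, -y, -z); pixel columns grow to the right and rows downward; lengths in mm; the calibration is good to about 2 mm. A picture is of the moment at which its call begins. There is no depth.
- r.sign_off(): hands the job in; it is judged then, once.
The state is a dict: "clock": time; "qpos": joint angles; "qvel": joint speeds; "joint_efforts": joint torques, N m; "eef_pos": TCP position; "tcp_rot": TCP orientation; "contact_force": force on the tool from outside, world axes, zero at the start; "wrist_torque": the same for the moment, N m; "opening": opening from 0.0 (shut) to 1.0 (fully open); "grasp_force": force on a finger pad.
Only numpy, scipy, OpenCV 4.12 (cv2) and the standard library are available. Lean on these libraries where they do the work, as an engineer would, in place of code of your own. Each camera call takes 0.05 s, during which the arm holds its last target. There are 200 camera calls.

TASK

Pull the coupler's sleeve back by its crossbar until it clicks and stays back, then take the straight cylindrical grip out of the grey storage block and push its stud fully home in the slanted coupler. Last, knock the sleeve off its click so that it springs all the way forward and locks the grip, and let go of everything. Leave the ball grip and the T-bar grip in the block, and the bottle standing where it is.

Things in the scene. Friction and masses are not known exactly. Their poses are not given: they have to be found in the camera images.
- mouth (a point): centre of the mouth face of the coupler, a steel socket (48 mm outside, bore 24 mm wide, 50 mm deep) on a slanted post bolted to the bench; 175 mm above the bench. Its z axis points out of the bore along the coupler's axis, 30 degrees from vertical; its y axis runs along the sleeve's crossbar. The post's 52 mm column stands beneath, 42 mm (level) from the mouth on its +x side
- sleeve (a joint): m along the coupler's axis: 0 = forward (front edge level with the mouth; two jaws in the bore shut, no stud can pass), 0.020 = fully back (20 mm away from the mouth; jaws open). A spring pushes it forward with 5 to 7 N below 0.015; beyond, it clicks over centre and stays back by itself (up to 6 N). Brought forward past 0.015 and let go, it springs to 0, unless a stud is only part way in
- bar_left (a point): point on the sleeve's crossbar, 70 mm from the coupler's axis on the mouth's +y side; moves with the sleeve, an aluminium ring 62 mm wide, 34 mm long. The crossbar is a round steel bar 12 mm thick, square to the axis, free from 31 to 86 mm either side of it, an 18 mm end stop beyond; its centre is 14 mm behind the sleeve's front edge. Either arm may be used
- bar_right (a point): the same on the other arm of the crossbar (mouth -y side)
- straight_grip: the grip to fit: black rubber cylinder 40 mm wide, 50 mm tall, on a 40 mm wide, 6 mm thick steel shoulder. Origin: centre of the shoulder's underside, z along its axis, rubber from z = 6 to 56 mm. Below it a steel stud 22 mm wide, 42 mm long, tip tapered, with a locking groove. About 0.4 kg. In any of the rack's holes. Fully home, its origin is at the mouth
- ball_grip: bystander in the rack: the same stud and shoulder (same origin) with a 60 mm black rubber ball
- tee_grip: bystander in the rack: the same stud and shoulder (same origin) with a rubber crossbar 90 mm long and 28 mm thick, along its x axis, bar centre 40 mm above the origin
- rack: the storage rack: grey plastic block 90 x 290 x 50 mm on the bench, fixed; origin at the centre of its underside, three through holes 25 mm wide, 95 mm apart along its y axis, in which the grips stand with their shoulders on its top (50 mm above the bench)
- chalk_bottle: bystander: closed white plastic bottle, 60 mm wide, 160 mm tall, origin at the centre of its underside
Things that resemble listed ones, but are neither listed nor needed, are in the scene too. What is shaped like the straight_grip but turquoise is not meant.

How it is judged:
By the outcome, as a careful person would: the job done as asked, in the order asked, and still so for the second after the job is handed in, with the robot touching nothing.
It also fails if it takes over 64 s, if anything falls off the work surface, if the arm or the gripper's body presses on something with over 40 N, if the wrist force passes 120 N, or if a joint passes its speed limit or range.

## Working session

There is one attempt and no reset: what is moved stays moved. The work goes in short steps, Python scripts to look and compute and a tool call to move; the robot and the scene stay as the last step left them, time stands still between calls to the robot, and variables do not carry over. Pictures are saved under pics/ and viewed, at most 13 in all, crops included, and the job is handed in when it is done.

Besides the shell and the picture viewer there is one more tool, called after "Request:" as a command line: name --argument value ..., lists and objects as JSON in quotes. arm_command: Moves the arm, as the interface text tells. Its arguments: {"type":"object","properties":{"deltas":{"type":"array"},"squeeze":{"type":"number"}},"required":["deltas"]}

```bash
mkdir -p pics; python3 - <<'E'
from rig import r, imaging
import cv2,pickle
d={}
for n in("side","top"):
    f=imaging.grab_frame(n); d[n]=f; cv2.imwrite(f"pics/{n}0.png",f["image"][:,:,::-1])
    print(n,f["mtx"],f["D"],f["world_to_cam"])
pickle.dump(d,open("f0.pkl","wb")); print(r.sense())
E
```

```text
side [[385.87751674   0.         322.14093767]
 [  0.         385.87751674 203.3874994 ]
 [  0.           0.           1.        ]] [-0.03997692  0.          0.          0.          0.        ] [[-8.04784418e-01 -5.93516271e-01  7.77666371e-03  4.85774212e+02]
 [ 4.65475994e-01 -6.22928946e-01  6.28722218e-01 -3.87261734e+02]
 [-3.68312557e-01  5.09605694e-01  7.77591086e-01 -6.80734971e+02]
 [ 0.00000000e+00  0.00000000e+00  0.00000000e+00  1.00000000e+00]]
top [[382.65692383   0.         313.99132342]
 [  0.         382.65692383 197.97221   ]
 [  0.           0.           1.        ]] [-0.03517237  0.          0.          0.          0.        ] [[ 1.67402771e-02 -9.99731539e-01 -1.60191304e-02 -1.21617588e+01]
 [ 9.92289533e-01  1.46436051e-02  1.23073343e-01 -6.31146746e+02]
 [-1.22805725e-01 -1.79558973e-02  9.92268280e-01 -9.58792266e+02]
 [ 0.00000000e+00  0.00000000e+00  0.00000000e+00  1.00000000e+00]]
{'clock': 0.1, 'qpos': array([ 1.29557878e+00,  3.53611515e-01,  1.63406016e+00, -3.40386471e-05,
        1.15521097e+00, -2.46189642e-03]), 'qvel': array([ 0.00048003, -0.00169454, -0.00367608,  0.00064872, -0.00013467,
        0.00133322]), 'joint_efforts': array([-1.04561786e-03, -6.06360126e+01, -3.42823756e+01, -1.35378028e-05,
        4.00008648e-03,  1.20299308e-05]), 'eef_pos': array([168.29611225, 601.46461803, 230.61621161]), 'tcp_rot': array([-3.14030259e+00,  2.79476148e-05,  2.86885078e+00]), 'contact_force': array([ 0.14738721, -0.39001303, -0.03103187]), 'wrist_torque': array([-0.02651053,  0.01730665, -0.01845641]), 'grasp_force': 0.0, 'opening': 0.9991692752448572}
```

View pics/side0.png

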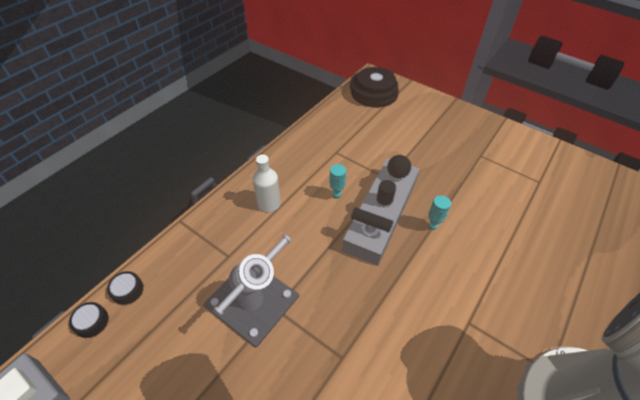

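View pics/top0.png

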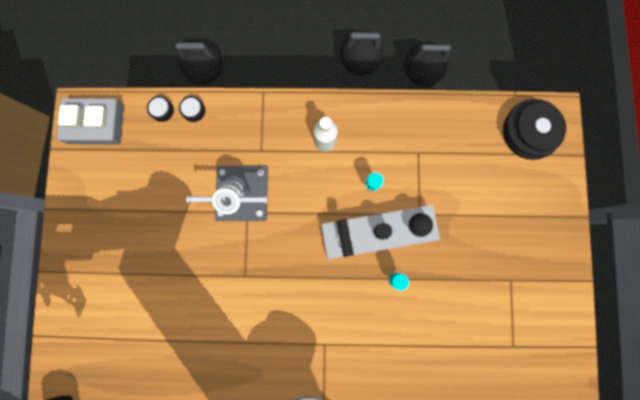

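Side view: coupler mouth at about (256,271), crossbar from (219,309) to (288,238); rack centre at (383,210) with the T-bar at (371,219), straight grip at (387,192) and ball at (399,166). Top view: mouth (226,201), bar from (187,199) to (266,199); rack T-bar (345,238), straight grip (383,231), ball (421,224).

```bash
cat > h.py <<'E'
import numpy as np,cv2
from scipy.spatial.transform import Rotation as R
def ray(f,uv):
    p=cv2.undistortPoints(np.array([[uv]],float),f["mtx"],np.array(f["D"]))[0,0]
    W=f["world_to_cam"];d=W[:3,:3].T@np.array([p[0],-p[1],-1.]);o=-W[:3,:3].T@W[:3,3]
    return o,d/np.linalg.norm(d)
def plane(f,uv,z):
    o,d=ray(f,uv);return o+d*(z-o[2])/d[2]
def tri(fs,uvs):
    A=np.zeros((3,3));b=np.zeros(3);rs=[ray(f,u) for f,u in zip(fs,uvs)]
    for o,d in rs:
        P=np.eye(3)-np.outer(d,d);A+=P;b+=P@o
    x=np.linalg.solve(A,b);return x,[round(float(np.linalg.norm(np.cross(x-o,d))),1) for o,d in rs]
def proj(f,p):
    W=f["world_to_cam"];c=W[:3,:3]@np.asarray(p,float)+W[:3,3]
    return cv2.projectPoints(np.array([[c[0],-c[1],-c[2]]]),np.zeros(3),np.zeros(3),f["mtx"],np.array(f["D"]))[0][0,0]
E
python3 - <<'E'
import pickle,cv2,numpy as np
d=pickle.load(open("f0.pkl","rb"))
def crop(n,x0,y0,w,h,s): return cv2.resize(d[n]["image"][y0:y0+h,x0:x0+w,::-1],(w*s,h*s),interpolation=cv2.INTER_CUBIC)
a=crop("side",205,225,100,75*1+25,4); b=crop("top",180,150,100,100,4)
c=np.hstack([a,b])
cv2.imwrite("pics/c1.png",c)
a=crop("side",335,140,100,130,4); b=crop("top",315,190,133,130//2+10,3)
b=cv2.copyMakeBorder(b,0,520-b.shape[0],0,0,cv2.BORDER_CONSTANT)
cv2.imwrite("pics/c2.png",np.hstack([a,b]))
E
```

```text
(no output)
```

View pics/c1.png

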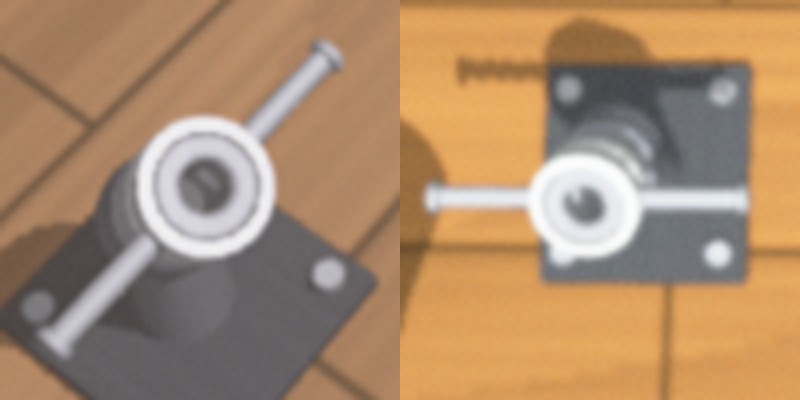

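View pics/c2.png

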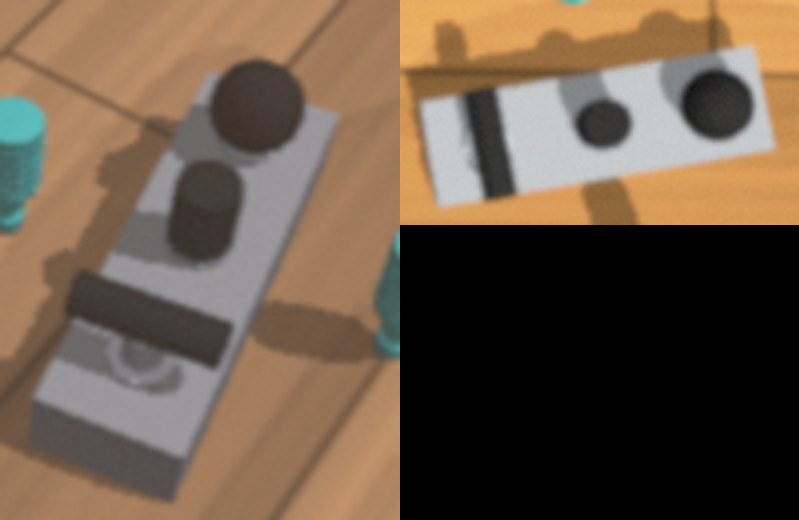

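Crop 1: ring centre at side (256.1,271.4), top (226,200.7); bar ends at side (219,310)/(286.5,238), top (187.6,199.2)/(265.5,199.4). Crop 2: grip and rack are clear; rack-top corners in top view are about (321.5,223.7), (432,205.7), (439.7,239.7), (327.3,258.7).

```bash
python3 - <<'E'
import pickle,numpy as np
from h import *
np.set_printoptions(precision=2,suppress=True)
d=pickle.load(open("f0.pkl","rb"));S,T=d["side"],d["top"]
s=lambda u,v:(205+(u+.5)/4-.5,225+(v+.5)/4-.5)
t=lambda u,v:(180+(u-400+.5)/4-.5,150+(v+.5)/4-.5)
m=tri([S,T],[s(206,187),t(585,204)]);print("mouth",m, plane(S,s(206,187),175),plane(T,t(585,204),175))
L=tri([S,T],[s(57,342),t(432,198)]);Rr=tri([S,T],[s(328,52),t(743,199)]);print("bar",L,Rr)
y=L[0]-Rr[0];print("len",np.linalg.norm(y),"mid",(L[0]+Rr[0])/2,"dir",y/np.linalg.norm(y),"mid-mouth",(L[0]+Rr[0])/2-m[0])
s2=lambda u,v:(335+(u+.5)/4-.5,140+(v+.5)/4-.5)
t2=lambda u,v:(315+(u-400+.5)/3-.5,190+(v+.5)/3-.5)
c=[plane(T,t2(*p),50) for p in((420,102),(752,48),(775,150),(438,207))]
c2=[plane(S,s2(*p),50) for p in((33,400),(185,458),(338,115),(208,72))]
print("rack T",np.array(c),np.mean(c,0));print("rack S",np.array(c2),np.mean(c2,0))
print("grip",tri([S,T],[s2(210,178),t2(604,121)]),plane(S,s2(210,178),106),plane(T,t2(604,121),106))
# dark blob mask of grip in top
hsv=T["image"].max(2)<70
n,l,st,ce=cv2.connectedComponentsWithStats(hsv[210:260,325:440].astype(np.uint8))
for i in range(1,n):
  if st[i,4]>20: print(st[i],ce[i]+[325,210],plane(T,ce[i]+[325,210],100))
b=(T["image"].min(2)>200)
n,l,st,ce=cv2.connectedComponentsWithStats(b[170:230,180:275].astype(np.uint8))
for i in range(1,n):
  if st[i,4]>20: print(st[i],ce[i]+[180,170])
E
```

```text
mouth (array([605.25, 194.63, 172.54]), [0.5, 0.5]) [603.57 195.21 175.  ] [605.44 194.32 175.  ]
bar (array([607.51, 283.51, 169.12]), [0.9, 0.9]) (array([610.22, 105.79, 167.2 ]), [0.4, 0.4])
len 177.7524474332342 mid [608.86 194.65 168.16] dir [-0.02  1.    0.01] mid-mouth [ 3.61  0.02 -4.38]
rack T [[ 563.98  -22.3    50.  ]
 [ 614.45 -305.75   50.  ]
 [ 527.86 -323.55   50.  ]
 [ 475.72  -38.75   50.  ]] [ 545.5  -172.59   50.  ]
rack S [[ 562.37  -21.31   50.  ]
 [ 474.73  -39.55   50.  ]
 [ 528.48 -322.52   50.  ]
 [ 616.55 -305.94   50.  ]] [ 545.53 -172.33   50.  ]
grip (array([ 546.46, -168.81,  114.3 ]), [1.2, 1.2]) [ 548.25 -176.44  106.  ] [ 547.88 -169.69  106.  ]
[ 84   4  23  22 385] [419.91 224.21] [ 563.45 -260.91  100.  ]
[ 12  10  15  35 297] [344.17 236.99] [529.88 -77.77 100.  ]
[ 49  14  17  14 185] [382.01 230.66] [ 546.51 -169.07  100.  ]
[  7  18  80  28 682] [226.72 200.53]
[77 41  5  5 21] [259. 213.]
```

```bash
cat >> h.py <<'E'
np.set_printoptions(precision=3,suppress=True)
M=np.array([604.5,194.8,175.]);YW=0.015
c,s=np.cos(YW),np.sin(YW)
MZ=np.array([-.5*c,-.5*s,3**.5/2]);MY=np.array([-s,c,0])
RC=np.column_stack([MY,np.cross(-MZ,MY),-MZ])  # tool z down the bore, x along bar, y across it
def bar(side,q=0): return M-(14+q)*MZ+side*72*MY
def pose():
    from rig import r
    x=r.sense(); print("t %.2f pos"%x["clock"],x["eef_pos"],"F",x["contact_force"],"op",x["opening"]*85.4,"g",x["grasp_force"])
    return np.array(x["eef_pos"]),R.from_euler("xyz",x["tcp_rot"]).as_matrix()
def plan(P,Rt,n):
    p,Q=pose(); w=R.from_matrix(Q.T@Rt).as_rotvec()/n; st=(P-p)/n
    print("rows",n,"w",w,"total rot deg",np.degrees(np.linalg.norm(w))*n)
    for i in range(n):
        if i==0 or np.linalg.norm(w)>.003: print(Q.T@st)
        Q=Q@R.from_rotvec(w).as_matrix()
E
python3 -c "
from h import *
plan(bar(1)+19*-MZ+70*MZ,RC,10)"
```

```text
t 0.10 pos [168.296 601.465 230.616] F [ 0.147 -0.39  -0.031] op 85.32905610591081 g 0.0
rows 10 w [-0.045 -0.033  0.125] total rot deg 78.61606937888068
[-49.145 -21.031   2.386]
[-51.301 -14.859   3.26 ]
[-52.637  -8.516   4.475]
[-53.129  -2.12    6.007]
[-52.766   4.209   7.829]
[-51.556  10.351   9.906]
[-49.521  16.191  12.198]
[-46.7    21.619  14.663]
[-43.145  26.534  17.254]
[-38.924  30.842  19.923]
```

Request:
arm_command --deltas '[{"tx":-49,"ty":-21,"tz":2.4,"wx":-0.045,"wy":-0.033,"wz":0.125},{"tx":-51.3,"ty":-14.9,"tz":3.3,"wx":-0.045,"wy":-0.033,"wz":0.125},{"tx":-52.6,"ty":-8.5,"tz":4.5,"wx":-0.045,"wy":-0.033,"wz":0.125},{"tx":-53,"ty":-2,"tz":6,"wx":-0.045,"wy":-0.033,"wz":0.125},{"tx":-52.8,"ty":4.2,"tz":7.8,"wx":-0.045,"wy":-0.033,"wz":0.125},{"tx":-51.5,"ty":10.3,"tz":9.9,"wx":-0.045,"wy":-0.033,"wz":0.125},{"tx":-49.5,"ty":16.2,"tz":12.2,"wx":-0.045,"wy":-0.033,"wz":0.125},{"tx":-46.7,"ty":21.6,"tz":14.7,"wx":-0.045,"wy":-0.033,"wz":0.125}]'

```text
schema error: expected keys hand, tx, ty, tz, wx, wy, wz
```

```bash
python3 -c "
from h import *
plan(bar(1)+19*-MZ+70*MZ,RC,3)"
```

```text
t 0.10 pos [168.296 601.465 230.616] F [ 0.147 -0.39  -0.031] op 85.32905610591081 g 0.0
rows 3 w [-0.15  -0.112  0.417] total rot deg 78.61606937888068
[-163.817  -70.104    7.953]
[-177.009    0.01    21.947]
[-159.082   66.206   46.083]
```

All keys needed.

Request:
arm_command --deltas '[{"hand":85,"tx":-49,"ty":-21,"tz":2.4,"wx":-0.045,"wy":-0.033,"wz":0.125},{"hand":85,"tx":-51.3,"ty":-14.9,"tz":3.3,"wx":-0.045,"wy":-0.033,"wz":0.125},{"hand":85,"tx":-52.6,"ty":-8.5,"tz":4.5,"wx":-0.045,"wy":-0.033,"wz":0.125},{"hand":85,"tx":-53,"ty":-2,"tz":6,"wx":-0.045,"wy":-0.033,"wz":0.125},{"hand":85,"tx":-52.8,"ty":4.2,"tz":7.8,"wx":-0.045,"wy":-0.033,"wz":0.125},{"hand":85,"tx":-51.5,"ty":10.3,"tz":9.9,"wx":-0.045,"wy":-0.033,"wz":0.125},{"hand":85,"tx":-49.5,"ty":16.2,"tz":12.2,"wx":-0.045,"wy":-0.033,"wz":0.125},{"hand":85,"tx":-46.7,"ty":21.6,"tz":14.7,"wx":-0.045,"wy":-0.033,"wz":0.125}]'

```text
clock: 1.1
eef_pos: [502.6, 333.1, 211.3]
tcp_rot: [2.715, 0.051, 1.837]
contact_force: [0.2, 0.3, -0.1]
opening: 0.994
grasp_force: 0.0
```

```bash
python3 -c "
from h import *
plan(bar(1)+19*-MZ+70*MZ,RC,3)"
```

```text
t 1.10 pos [502.636 333.079 211.3  ] F [ 0.238  0.269 -0.142] op 84.91721946095765 g 0.0
rows 3 w [-0.03  -0.023  0.082] total rot deg 15.596124750886418
[-28.522  17.581  11.137]
[-26.721  19.502  12.342]
[-24.74   21.231  13.558]
```

Request:
arm_command --deltas '[{"hand":85,"tx":-28.5,"ty":17.6,"tz":11.1,"wx":-0.03,"wy":-0.023,"wz":0.082},{"hand":85,"tx":-26.7,"ty":19.5,"tz":12.3,"wx":-0.03,"wy":-0.023,"wz":0.082},{"hand":85,"tx":-24.7,"ty":21.2,"tz":13.6,"wx":-0.03,"wy":-0.023,"wz":0.082},{"hand":60,"tx":0,"ty":0,"tz":0,"wx":0,"wy":0,"wz":0}]'

```text
clock: 1.6
eef_pos: [584.7, 267.0, 206.4]
tcp_rot: [2.621, 0.001, 1.589]
contact_force: [1.0, -0.3, -0.6]
opening: 0.809
grasp_force: 0.0
```

```bash
python3 - <<'E'
from h import *
from rig import imaging
plan(bar(1)+19*-MZ,RC,2)
fs={n:imaging.grab_frame(n) for n in("side","top")}
o=[]
for n in fs:
    f=fs[n];im=f["image"][:,:,::-1].copy();p=proj(f,bar(1)).astype(int)
    x,y=p[0]-60,p[1]-60
    o.append(cv2.resize(im[y:y+110,x:x+110],None,fx=3.6,fy=3.6,interpolation=cv2.INTER_CUBIC));print(n,x,y)
cv2.imwrite("pics/c3.png",np.hstack(o))
E
```

```text
t 1.60 pos [584.723 266.994 206.444] F [ 1.007 -0.281 -0.597] op 69.07610106842502 g 0.0
rows 2 w [-0.001 -0.     0.002] total rot deg 0.24965557042317552
[-0.255  0.322 34.788]
side 165 243
top 135 138
```

View pics/c3.png

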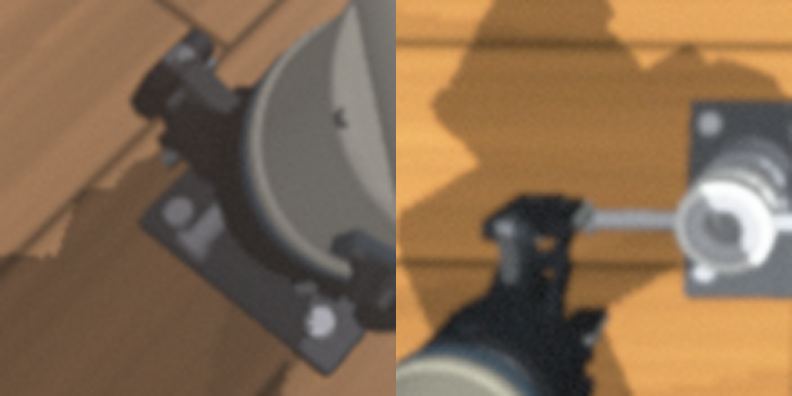

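The gripper is straddling above the left bar arm as expected (top crop: bar at (630,218), far finger at (540,205)). Advance and close.

Request:
arm_command --deltas '[{"hand":60,"tx":-0.3,"ty":0.4,"tz":25,"wx":0,"wy":0,"wz":0},{"hand":60,"tx":0,"ty":0,"tz":25,"wx":0,"wy":0,"wz":0},{"hand":60,"tx":0,"ty":0,"tz":19.5,"wx":0,"wy":0,"wz":0},{"hand":20,"tx":0,"ty":0,"tz":0,"wx":0,"wy":0,"wz":0},{"hand":20,"tx":0,"ty":0,"tz":0,"wx":0,"wy":0,"wz":0},{"hand":20,"tx":0,"ty":0,"tz":0,"wx":0,"wy":0,"wz":0}]' --squeeze 30

```text
clock: 2.45
eef_pos: [619.2, 269.1, 148.1]
tcp_rot: [2.619, 0.0, 1.592]
contact_force: [0.5, -0.1, 0.2]
opening: 0.234
grasp_force: 0.0
```

Request:
arm_command --deltas '[{"hand":5,"tx":0,"ty":0,"tz":0,"wx":0,"wy":0,"wz":0},{"hand":5,"tx":0,"ty":0,"tz":0,"wx":0,"wy":0,"wz":0},{"hand":5,"tx":0,"ty":0,"tz":0,"wx":0,"wy":0,"wz":0}]'

```text
clock: 2.82
eef_pos: [619.8, 269.1, 148.1]
tcp_rot: [2.618, -0.0, 1.591]
contact_force: [1.9, -0.3, 4.7]
opening: 0.132
grasp_force: 29.3
```

```bash
python3 -c "
from h import *
plan(bar(1)+19*-MZ,RC,1)"
```

```text
t 2.83 pos [619.841 269.07  148.084] F [ 1.908 -0.297  4.681] op 11.271691525136832 g 29.348843693733215
rows 1 w [-0.    -0.003  0.005] total rot deg 0.3169256500917847
[-2.032 -0.8    1.458]
```

Request:
arm_command --deltas '[{"hand":5,"tx":0,"ty":0,"tz":4,"wx":0,"wy":0,"wz":0},{"hand":5,"tx":0,"ty":0,"tz":5,"wx":0,"wy":0,"wz":0},{"hand":5,"tx":0,"ty":0,"tz":5,"wx":0,"wy":0,"wz":0},{"hand":5,"tx":0,"ty":0,"tz":5,"wx":0,"wy":0,"wz":0},{"hand":5,"tx":0,"ty":0,"tz":0,"wx":0,"wy":0,"wz":0}]' --squeeze 40

```text
clock: 3.45
eef_pos: [629.6, 269.2, 131.1]
tcp_rot: [2.618, 0.0, 1.591]
contact_force: [6.8, -0.8, 0.7]
opening: 0.121
grasp_force: 39.3
```

Request:
arm_command --deltas '[{"hand":5,"tx":0,"ty":0,"tz":1,"wx":0,"wy":0,"wz":0},{"hand":5,"tx":0,"ty":0,"tz":0,"wx":0,"wy":0,"wz":0}]'

```text
clock: 3.7
eef_pos: [629.8, 269.2, 131.0]
tcp_rot: [2.618, 0.0, 1.591]
contact_force: [-2.0, -1.9, 12.6]
opening: 0.121
grasp_force: 40.6
```

Request:
arm_command --deltas '[{"hand":50,"tx":0,"ty":0,"tz":-1,"wx":0,"wy":0,"wz":0},{"hand":60,"tx":0,"ty":0,"tz":0,"wx":0,"wy":0,"wz":0},{"hand":60,"tx":0,"ty":0,"tz":0,"wx":0,"wy":0,"wz":0},{"hand":85,"tx":0,"ty":0,"tz":-20,"wx":0,"wy":0,"wz":0},{"hand":85,"tx":0,"ty":0,"tz":-40,"wx":0,"wy":0,"wz":0},{"hand":85,"tx":0,"ty":0,"tz":-50,"wx":0,"wy":0,"wz":0},{"hand":85,"tx":0,"ty":0,"tz":-50,"wx":0,"wy":0,"wz":0}]'

```text
clock: 4.58
eef_pos: [547.8, 267.2, 270.0]
tcp_rot: [2.621, 0.001, 1.591]
contact_force: [0.6, 0.2, 0.3]
opening: 0.993
grasp_force: 0.0
```

```bash
cat >> h.py <<'E'
a=np.radians(10.6)
RV=np.column_stack([[-np.sin(a),np.cos(a),0],[np.cos(a),np.sin(a),0],[0,0,-1]])
RK=np.array([545.8,-172.,50])
E
python3 - <<'E'
from h import *
plan(RK+[0,0,150],RV,12)
from rig import imaging
f=imaging.grab_frame("top");cv2.imwrite("pics/c4.png",cv2.resize(f["image"][150:250,150:290,::-1],None,fx=5,fy=5,interpolation=cv2.INTER_CUBIC))
E
```

```text
t 4.58 pos [547.784 267.203 270.015] F [0.603 0.214 0.275] op 84.779685655617 g 0.0
rows 12 w [ 0.043  0.004 -0.013] total rot deg 31.249585219041197
[-36.583  -3.714   4.639]
[-36.549  -4.001   4.673]
[-36.51   -4.287   4.719]
[-36.468  -4.57    4.777]
[-36.423  -4.849   4.848]
[-36.374  -5.124   4.931]
[-36.322  -5.395   5.026]
[-36.267  -5.661   5.132]
[-36.208  -5.921   5.251]
[-36.146  -6.175   5.38 ]
[-36.082  -6.423   5.521]
[-36.015  -6.663   5.673]
```

View pics/c4.png

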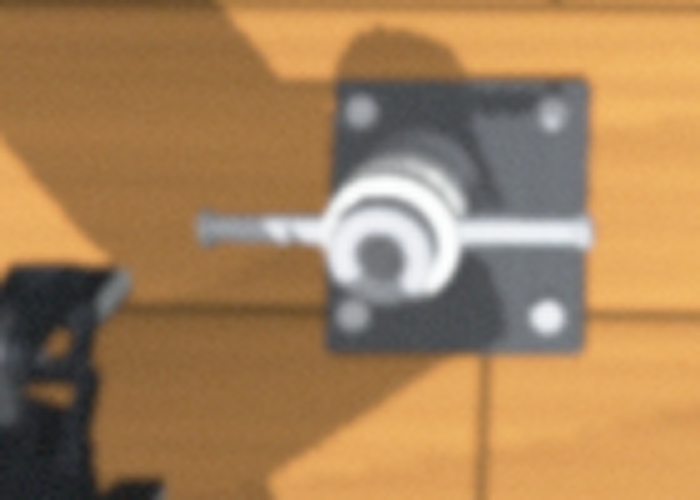

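The sleeve stays back: the socket protrudes past the ring, bore at crop (380,258), i.e. top (225.6,201.2), matching the estimate. On to the rack.

Request:
arm_command --deltas '[{"hand":85,"tx":-36.6,"ty":-3.7,"tz":4.6,"wx":0.043,"wy":0.004,"wz":-0.013},{"hand":85,"tx":-36.6,"ty":-4,"tz":4.7,"wx":0.043,"wy":0.004,"wz":-0.013},{"hand":85,"tx":-36.5,"ty":-4.3,"tz":4.7,"wx":0.043,"wy":0.004,"wz":-0.013},{"hand":85,"tx":-36.5,"ty":-4.6,"tz":4.8,"wx":0.043,"wy":0.004,"wz":-0.013},{"hand":85,"tx":-36.4,"ty":-4.8,"tz":4.8,"wx":0.043,"wy":0.004,"wz":-0.013},{"hand":85,"tx":-36.4,"ty":-5.1,"tz":4.9,"wx":0.043,"wy":0.004,"wz":-0.013},{"hand":85,"tx":-36.3,"ty":-5.4,"tz":5,"wx":0.043,"wy":0.004,"wz":-0.013},{"hand":85,"tx":-36.3,"ty":-5.7,"tz":5.1,"wx":0.043,"wy":0.004,"wz":-0.013}]'

```text
clock: 5.62
eef_pos: [547.2, -26.6, 221.8]
tcp_rot: [2.966, 0.006, 1.7]
contact_force: [0.2, 1.0, -0.8]
opening: 0.994
grasp_force: 0.0
```

Request:
arm_command --deltas '[{"hand":85,"tx":-36.2,"ty":-5.9,"tz":5.2,"wx":0.043,"wy":0.004,"wz":-0.013},{"hand":85,"tx":-36.1,"ty":-6.2,"tz":5.4,"wx":0.043,"wy":0.004,"wz":-0.013},{"hand":85,"tx":-36,"ty":-6.4,"tz":5.5,"wx":0.043,"wy":0.004,"wz":-0.013},{"hand":85,"tx":-36,"ty":-6.7,"tz":5.7,"wx":0.043,"wy":0.004,"wz":-0.013},{"hand":85,"tx":0,"ty":0,"tz":0,"wx":0,"wy":0,"wz":0}]'

```text
clock: 6.25
eef_pos: [546.4, -173.4, 197.2]
tcp_rot: [3.138, -0.005, 1.75]
contact_force: [0.4, 0.2, -0.7]
opening: 1.0
grasp_force: 0.0
```

```bash
python3 - <<'E'
from h import *
plan(RK+[0,0,18],RV,3)
E
```

```text
t 6.25 pos [ 546.423 -173.404  197.192] F [ 0.403  0.241 -0.747] op 85.37373901310164 g 0.0
rows 3 w [ 0.001 -0.002 -0.002] total rot deg 0.4818036112792832
[ 0.272 -0.274 43.065]
```

Request:
arm_command --deltas '[{"hand":85,"tx":0.8,"ty":-0.8,"tz":40,"wx":0.001,"wy":-0.004,"wz":-0.005},{"hand":85,"tx":0,"ty":0,"tz":45,"wx":0.002,"wy":-0.002,"wz":-0.001},{"hand":85,"tx":0,"ty":0,"tz":44,"wx":0,"wy":0,"wz":0},{"hand":45,"tx":0,"ty":0,"tz":0,"wx":0,"wy":0,"wz":0},{"hand":45,"tx":0,"ty":0,"tz":0,"wx":0,"wy":0,"wz":0},{"hand":30,"tx":0,"ty":0,"tz":0,"wx":0,"wy":0,"wz":0},{"hand":30,"tx":0,"ty":0,"tz":0,"wx":0,"wy":0,"wz":0},{"hand":30,"tx":0,"ty":0,"tz":0,"wx":0,"wy":0,"wz":0}]' --squeeze 60

```text
clock: 7.25
eef_pos: [547.3, -170.8, 71.4]
tcp_rot: [3.136, 0.002, 1.758]
contact_force: [-1.4, 1.9, 7.4]
opening: 0.451
grasp_force: 60.6
```

```bash
python3 - <<'E'
from h import *
plan(RK+[0,0,18],RV,1)
E
```

```text
t 7.25 pos [ 547.306 -170.823   71.41 ] F [-1.431  1.919  7.424] op 38.480489533059824 g 60.58559775352478
rows 1 w [0.005 0.002 0.003] total rot deg 0.35714159856624444
[-0.868 -1.717  3.403]
```

Request:
arm_command --deltas '[{"hand":30,"tx":0,"ty":0,"tz":-10,"wx":0,"wy":0,"wz":0},{"hand":30,"tx":0,"ty":0,"tz":-30,"wx":0,"wy":0,"wz":0},{"hand":30,"tx":0,"ty":0,"tz":-40,"wx":0,"wy":0,"wz":0},{"hand":30,"tx":0,"ty":0,"tz":-50,"wx":0,"wy":0,"wz":0},{"hand":30,"tx":0,"ty":0,"tz":-30,"wx":0,"wy":0,"wz":0}]'

```text
clock: 7.88
eef_pos: [546.1, -170.7, 232.7]
tcp_rot: [3.137, 0.003, 1.758]
contact_force: [1.7, 0.1, -4.5]
opening: 0.453
grasp_force: 62.1
```

```bash
python3 - <<'E'
from h import *
plan(M+(21.4+80)*MZ,RC,13)
from rig import imaging
f=imaging.grab_frame("side");cv2.imwrite("pics/c5.png",cv2.resize(f["image"][110:260,300:450,::-1],None,fx=4,fy=4,interpolation=cv2.INTER_CUBIC))
E
```

```text
t 7.88 pos [ 546.103 -170.687  232.664] F [ 1.715  0.131 -4.506] op 38.72004194408299 g 62.073808908462524
rows 13 w [-0.04  -0.003  0.013] total rot deg 31.27212671532318
[27.447  5.826 -2.36 ]
[27.514  5.56  -2.225]
[27.577  5.287 -2.101]
[27.637  5.01  -1.987]
[27.694  4.727 -1.885]
[27.748  4.439 -1.795]
[27.798  4.147 -1.716]
[27.844  3.852 -1.65 ]
[27.887  3.554 -1.595]
[27.926  3.254 -1.552]
[27.961  2.951 -1.521]
[27.993  2.647 -1.502]
[28.02   2.342 -1.496]
```

View pics/c5.png

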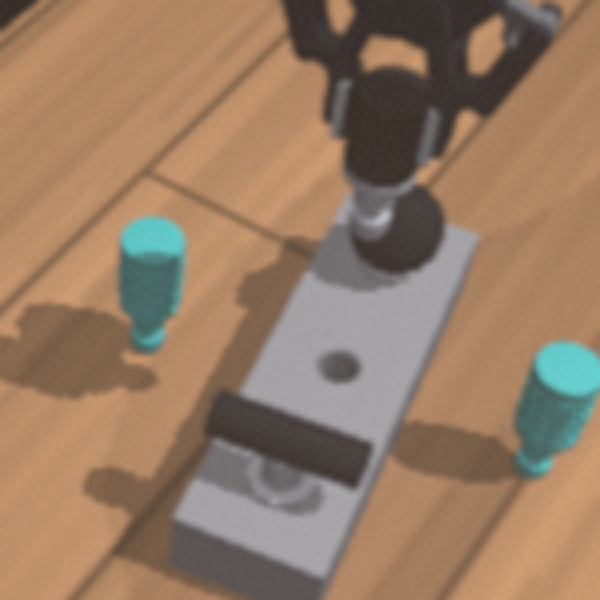

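The grip hangs upright between the pads, hole empty at (338,367), T-bar and ball undisturbed; stud tip at about crop (370,236).

Request:
arm_command --deltas '[{"hand":30,"tx":27.4,"ty":5.8,"tz":-2.4,"wx":-0.04,"wy":-0.003,"wz":0.013},{"hand":30,"tx":27.5,"ty":5.6,"tz":-2.2,"wx":-0.04,"wy":-0.003,"wz":0.013},{"hand":30,"tx":27.6,"ty":5.3,"tz":-2.1,"wx":-0.04,"wy":-0.003,"wz":0.013},{"hand":30,"tx":27.6,"ty":5,"tz":-2,"wx":-0.04,"wy":-0.003,"wz":0.013},{"hand":30,"tx":27.7,"ty":4.7,"tz":-1.9,"wx":-0.04,"wy":-0.003,"wz":0.013},{"hand":30,"tx":27.7,"ty":4.4,"tz":-1.8,"wx":-0.04,"wy":-0.003,"wz":0.013},{"hand":30,"tx":27.8,"ty":4.1,"tz":-1.7,"wx":-0.04,"wy":-0.003,"wz":0.013},{"hand":30,"tx":27.8,"ty":3.9,"tz":-1.7,"wx":-0.04,"wy":-0.003,"wz":0.013}]'

```text
clock: 8.93
eef_pos: [549.3, 54.5, 247.8]
tcp_rot: [2.819, 0.008, 1.652]
contact_force: [0.6, 0.2, -3.9]
opening: 0.453
grasp_force: 61.9
```

Request:
arm_command --deltas '[{"hand":30,"tx":27.9,"ty":3.6,"tz":-1.6,"wx":-0.04,"wy":-0.003,"wz":0.013},{"hand":30,"tx":27.9,"ty":3.3,"tz":-1.6,"wx":-0.04,"wy":-0.003,"wz":0.013},{"hand":30,"tx":28,"ty":3,"tz":-1.5,"wx":-0.04,"wy":-0.003,"wz":0.013},{"hand":30,"tx":28,"ty":2.6,"tz":-1.5,"wx":-0.04,"wy":-0.003,"wz":0.013},{"hand":30,"tx":28,"ty":2.3,"tz":-1.5,"wx":-0.04,"wy":-0.003,"wz":0.013},{"hand":30,"tx":0,"ty":0,"tz":0,"wx":0,"wy":0,"wz":0}]'

```text
clock: 9.68
eef_pos: [552.0, 195.3, 259.8]
tcp_rot: [2.62, -0.005, 1.59]
contact_force: [-0.4, 0.3, -4.5]
opening: 0.455
grasp_force: 62.0
```

```bash
python3 - <<'E'
from h import *
plan(M+(21.4+60)*MZ,RC,1)
p,Q=pose()
from rig import imaging
o=[]
for n in("side","top"):
    f=imaging.grab_frame(n);u,v=proj(f,M+40*MZ);x,y=int(u)-50,int(v)-50
    im=cv2.resize(f["image"][y:y+100,x:x+100,::-1],None,fx=4,fy=4,interpolation=cv2.INTER_CUBIC)
    for k in(21.4,63.4):
        print(n,k,(proj(f,p+Q[:,2]*k)-[x,y]+.5)*4-.5+([400,0] if n=="top" else 0))
    print("mouth",(proj(f,M)-[x,y]+.5)*4-.5+([400,0] if n=="top" else 0))
    o.append(im)
cv2.imwrite("pics/c6.png",np.hstack(o))
E
```

```text
t 9.68 pos [552.005 195.306 259.849] F [-0.389  0.309 -4.481] op 38.87876053873053 g 62.017822265625
rows 1 w [-0.002 -0.006  0.001] total rot deg 0.35857080956290255
[-1.405  3.054 18.309]
t 9.68 pos [552.005 195.306 259.849] F [-0.389  0.309 -4.481] op 38.87876053873053 g 62.017822265625
side 21.4 [233.597 195.979]
side 63.4 [203.103 214.801]
mouth [177.053 221.195]
top 21.4 [583.705 238.996]
top 63.4 [602.439 205.425]
mouth [620.082 173.636]
```

View pics/c6.png

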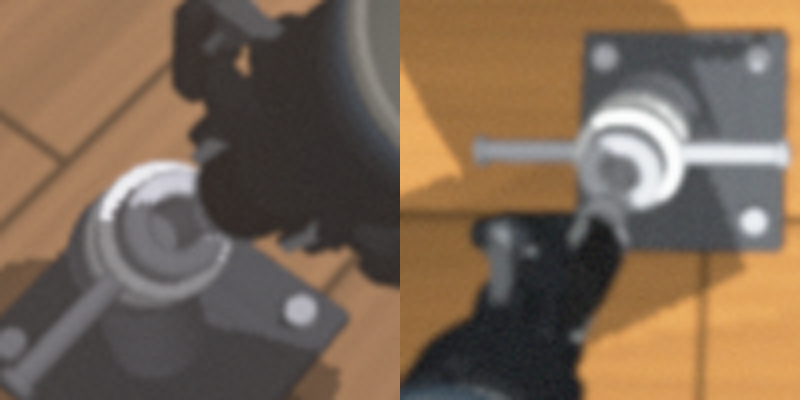

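Top crop: stud tip about (602,207), pointing at the bore near (618,172); side crop: bore at (177,222) — both agree with the projections. Align and approach.

Request:
arm_command --deltas '[{"hand":30,"tx":-1.4,"ty":3,"tz":10,"wx":-0.002,"wy":-0.006,"wz":0.001},{"hand":30,"tx":0,"ty":0,"tz":8,"wx":0,"wy":0,"wz":0},{"hand":30,"tx":0,"ty":0,"tz":0,"wx":0,"wy":0,"wz":0},{"hand":30,"tx":0,"ty":0,"tz":0,"wx":0,"wy":0,"wz":0}]'

```text
clock: 10.28
eef_pos: [564.8, 192.4, 246.2]
tcp_rot: [2.617, -0.0, 1.583]
contact_force: [0.3, -0.7, -4.2]
opening: 0.454
grasp_force: 62.0
```

```bash
python3 - <<'E'
from h import *
plan(M+(21.4+40)*MZ,RC,1)
E
```

```text
t 10.28 pos [564.845 192.415 246.199] F [ 0.322 -0.689 -4.19 ] op 38.810616633075206 g 61.99090003967285
rows 1 w [ 0.001  0.001 -0.003] total rot deg 0.1874005864270839
[ 1.814 -1.253 20.099]
```

Request:
arm_command --deltas '[{"hand":30,"tx":1.8,"ty":-1.2,"tz":0,"wx":0,"wy":0,"wz":0},{"hand":30,"tx":0,"ty":0,"tz":8,"wx":0,"wy":0,"wz":0},{"hand":30,"tx":0,"ty":0,"tz":4,"wx":0,"wy":0,"wz":0},{"hand":30,"tx":0,"ty":0,"tz":0,"wx":0,"wy":0,"wz":0},{"hand":30,"tx":0,"ty":0,"tz":0,"wx":0,"wy":0,"wz":0},{"hand":30,"tx":0,"ty":0,"tz":0,"wx":0,"wy":0,"wz":0}]'

```text
clock: 11.02
eef_pos: [569.8, 194.7, 235.6]
tcp_rot: [2.616, -0.001, 1.583]
contact_force: [0.4, 0.2, -3.9]
opening: 0.451
grasp_force: 62.1
```

```bash
python3 - <<'E'
from h import *
plan(M+(21.4+40)*MZ,RC,1)
p,Q=pose()
from rig import imaging
o=[]
for n in("side","top"):
    f=imaging.grab_frame(n);u,v=proj(f,M+20*MZ);x,y=int(u)-30,int(v)-30
    im=cv2.resize(f["image"][y:y+60,x:x+60,::-1],None,fx=6.6,fy=6.6,interpolation=cv2.INTER_CUBIC)
    for k in(21.4,63.4):
        print(n,k,(proj(f,p+Q[:,2]*k)-[x,y]+.5)*6.6-.5+([396,0] if n=="top" else 0))
    print("mouth",(proj(f,M)-[x,y]+.5)*6.6-.5+([396,0] if n=="top" else 0))
    o.append(im)
cv2.imwrite("pics/c7.png",np.hstack(o))
E
```

```text
t 11.03 pos [569.815 194.679 235.614] F [ 0.402  0.196 -3.93 ] op 38.536103500873736 g 62.05635666847229
rows 1 w [ 0.002  0.001 -0.003] total rot deg 0.1773768532164914
[-0.393 -0.283  8.435]
t 11.03 pos [569.815 194.679 235.614] F [ 0.402  0.196 -3.93 ] op 38.536103500873736 g 62.05635666847229
side 21.4 [230.544 187.79 ]
side 63.4 [184.913 215.967]
mouth [180.263 220.097]
top 21.4 [579.176 239.584]
top 63.4 [608.849 187.734]
mouth [614.26  181.225]
```

View pics/c7.png

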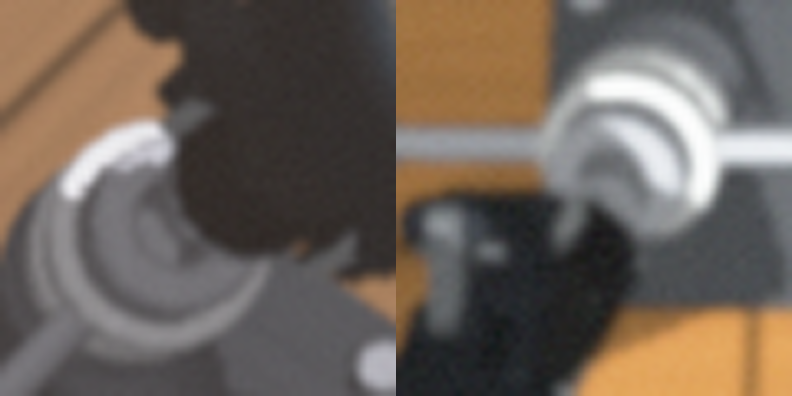

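Tip is about 6 mm off the mouth, concentric within a pixel as far as visible (socket face around (180,220) side, (617,180) top). Probe in with small steps.

Request:
arm_command --deltas '[{"hand":30,"tx":-0.3,"ty":-0.2,"tz":4,"wx":0,"wy":0,"wz":0},{"hand":30,"tx":0,"ty":0,"tz":3,"wx":0,"wy":0,"wz":0},{"hand":30,"tx":0,"ty":0,"tz":3,"wx":0,"wy":0,"wz":0},{"hand":30,"tx":0,"ty":0,"tz":0,"wx":0,"wy":0,"wz":0}]'

```text
clock: 11.62
eef_pos: [574.9, 194.8, 226.7]
tcp_rot: [2.616, -0.001, 1.584]
contact_force: [-0.3, 3.0, -3.8]
opening: 0.453
grasp_force: 62.2
```

```bash
cat > st.py <<'E'
from h import *
from rig import r
p,Q=pose();print("offset in tool axes from axis",Q.T@(p-M),"F tool",Q.T@r.sense()["contact_force"],"moment",Q.T@r.sense()["wrist_torque"])
E
python3 st.py
```

```text
t 11.62 pos [574.911 194.82  226.681] F [-0.264  3.036 -3.816] op 38.71286025620563 g 62.20698952674866
offset in tool axes from axis [  0.452   0.327 -59.549] F tool [ 3.035 -2.111  3.191] moment [0.507 0.617 0.037]
```

Request:
arm_command --deltas '[{"hand":30,"tx":0.6,"ty":0,"tz":2,"wx":0,"wy":0,"wz":0},{"hand":30,"tx":0,"ty":0,"tz":3,"wx":0,"wy":0,"wz":0},{"hand":30,"tx":0,"ty":0,"tz":3,"wx":0,"wy":0,"wz":0},{"hand":30,"tx":0,"ty":0,"tz":0,"wx":0,"wy":0,"wz":0}]'

```text
clock: 12.12
eef_pos: [578.8, 195.2, 219.6]
tcp_rot: [2.616, -0.001, 1.583]
contact_force: [1.7, 2.8, -4.4]
opening: 0.455
grasp_force: 62.2
```

```bash
python3 st.py
```

```text
t 12.12 pos [578.849 195.235 219.64 ] F [ 1.697  2.79  -4.384] op 38.8568541662773 g 62.171748876571655
offset in tool axes from axis [  0.789   0.194 -51.481] F tool [ 2.766 -0.7    4.663] moment [ 0.403  0.826 -0.024]
```

Request:
arm_command --deltas '[{"hand":30,"tx":0.5,"ty":0.2,"tz":3,"wx":0,"wy":0,"wz":0},{"hand":30,"tx":0,"ty":0,"tz":4,"wx":0,"wy":0,"wz":0},{"hand":30,"tx":0,"ty":0,"tz":4,"wx":0,"wy":0,"wz":0},{"hand":30,"tx":0,"ty":0,"tz":4,"wx":0,"wy":0,"wz":0},{"hand":30,"tx":0,"ty":0,"tz":0,"wx":0,"wy":0,"wz":0}]'

```text
clock: 12.75
eef_pos: [586.4, 195.7, 206.5]
tcp_rot: [2.617, -0.0, 1.583]
contact_force: [2.5, 3.9, -4.4]
opening: 0.454
grasp_force: 62.2
```

```bash
python3 st.py
```

```text
t 12.75 pos [586.429 195.682 206.507] F [ 2.508  3.885 -4.392] op 38.75046222490229 g 62.17097997665405
offset in tool axes from axis [  1.119   0.155 -36.315] F tool [3.852 0.012 5.083] moment [0.355 0.748 0.05 ]
```

Sliding in smoothly; about 15 mm left.

Request:
arm_command --deltas '[{"hand":30,"tx":0.5,"ty":0.3,"tz":4,"wx":0,"wy":0,"wz":0},{"hand":30,"tx":0,"ty":0,"tz":4,"wx":0,"wy":0,"wz":0},{"hand":30,"tx":0,"ty":0,"tz":3,"wx":0,"wy":0,"wz":0},{"hand":30,"tx":0,"ty":0,"tz":2,"wx":0,"wy":0,"wz":0},{"hand":30,"tx":0,"ty":0,"tz":0,"wx":0,"wy":0,"wz":0}]'

```text
clock: 13.38
eef_pos: [593.0, 196.1, 195.5]
tcp_rot: [2.617, -0.0, 1.583]
contact_force: [0.1, 0.4, -4.7]
opening: 0.454
grasp_force: 62.1
```

```bash
python3 st.py
```

```text
t 13.38 pos [592.963 196.093 195.495] F [ 0.084  0.38  -4.685] op 38.777072553799826 g 62.108741998672485
offset in tool axes from axis [  1.437   0.291 -23.509] F tool [ 0.378 -2.269  4.1  ] moment [0.672 0.277 0.008]
```

Request:
arm_command --deltas '[{"hand":30,"tx":0,"ty":0,"tz":2,"wx":0,"wy":0,"wz":0},{"hand":30,"tx":0,"ty":0,"tz":1,"wx":0,"wy":0,"wz":0},{"hand":30,"tx":0,"ty":0,"tz":0,"wx":0,"wy":0,"wz":0}]'

```text
clock: 13.75
eef_pos: [594.3, 196.3, 193.7]
tcp_rot: [2.616, -0.0, 1.583]
contact_force: [-6.4, 1.4, 4.0]
opening: 0.455
grasp_force: 63.5
```

```bash
python3 st.py
```

```text
t 13.75 pos [594.29  196.297 193.692] F [-6.395  1.378  3.988] op 38.85344206169076 g 63.472691774368286
offset in tool axes from axis [  1.631   0.554 -21.282] F tool [ 1.459 -3.519 -6.647] moment [0.977 0.088 0.032]
```

Request:
arm_command --deltas '[{"hand":30,"tx":0,"ty":0,"tz":1,"wx":0,"wy":0,"wz":0},{"hand":30,"tx":0,"ty":0,"tz":0,"wx":0,"wy":0,"wz":0}]'

```text
clock: 14.0
eef_pos: [594.3, 196.3, 193.6]
tcp_rot: [2.616, -0.001, 1.583]
contact_force: [-19.7, 0.2, 17.1]
opening: 0.453
grasp_force: 65.3
```

```bash
python3 st.py
```

```text
t 14.00 pos [594.346 196.334 193.606] F [-19.74    0.167  17.13 ] op 38.70000275653026 g 65.28748869895935
offset in tool axes from axis [  1.668   0.567 -21.179] F tool [  0.416  -8.48  -24.719] moment [ 1.606 -0.086  0.053]
```

Hard stop at the expected depth: stud is home. Release and go to the bar.

Request:
arm_command --deltas '[{"hand":60,"tx":0,"ty":0,"tz":-1.5,"wx":0,"wy":0,"wz":0},{"hand":70,"tx":0,"ty":0,"tz":0,"wx":0,"wy":0,"wz":0},{"hand":85,"tx":0,"ty":0,"tz":0,"wx":0,"wy":0,"wz":0},{"hand":85,"tx":0,"ty":0,"tz":-25,"wx":0,"wy":0,"wz":0},{"hand":85,"tx":0,"ty":0,"tz":-40,"wx":0,"wy":0,"wz":0},{"hand":85,"tx":0,"ty":0,"tz":-25,"wx":0,"wy":0,"wz":0},{"hand":85,"tx":36,"ty":0,"tz":0,"wx":0,"wy":0,"wz":0},{"hand":60,"tx":36,"ty":0,"tz":0,"wx":0,"wy":0,"wz":0}]'

```text
clock: 15.0
eef_pos: [548.6, 268.3, 272.4]
tcp_rot: [2.615, -0.001, 1.582]
contact_force: [0.6, 0.3, -0.1]
opening: 0.811
grasp_force: 0.0
```

Request:
arm_command --deltas '[{"hand":60,"tx":0,"ty":0,"tz":0,"wx":0,"wy":0,"wz":0},{"hand":60,"tx":0,"ty":0,"tz":0,"wx":0,"wy":0,"wz":0}]'

```text
clock: 15.25
eef_pos: [548.1, 267.3, 271.1]
tcp_rot: [2.617, 0.0, 1.584]
contact_force: [-0.2, 0.3, 1.0]
opening: 0.701
grasp_force: 0.0
```

```bash
python3 - <<'E'
from h import *
plan(np.array([629.6,269.2,131.2]),RC,1)
from rig import imaging
o=[]
for n in("side","top"):
    f=imaging.grab_frame(n);u,v=proj(f,M);x,y=int(u)-50,int(v)-50
    o.append(cv2.resize(f["image"][y:y+100,x:x+100,::-1],None,fx=4,fy=4,interpolation=cv2.INTER_CUBIC))
cv2.imwrite("pics/c8.png",np.hstack(o))
E
```

```text
t 15.25 pos [548.064 267.261 271.077] F [-0.177  0.307  1.049] op 59.890317825659174 g 0.0
rows 1 w [ 0.001  0.001 -0.002] total rot deg 0.13333246503921414
[  0.954   0.592 161.914]
```

View pics/c8.png

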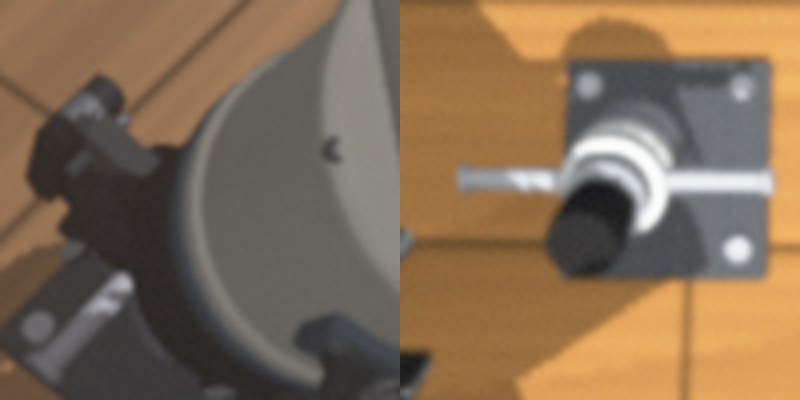

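Grip seated in the coupler (top crop, rubber end at (590,230)), sleeve still back. Now grip the bar.

Request:
arm_command --deltas '[{"hand":60,"tx":0.5,"ty":0.6,"tz":40,"wx":0,"wy":0,"wz":0},{"hand":60,"tx":0.5,"ty":0,"tz":45,"wx":0,"wy":0,"wz":0},{"hand":60,"tx":0,"ty":0,"tz":40,"wx":0,"wy":0,"wz":0},{"hand":60,"tx":0,"ty":0,"tz":27,"wx":0,"wy":0,"wz":0},{"hand":60,"tx":0,"ty":0,"tz":9,"wx":0,"wy":0,"wz":0},{"hand":20,"tx":0,"ty":0,"tz":0,"wx":0,"wy":0,"wz":0},{"hand":20,"tx":0,"ty":0,"tz":0,"wx":0,"wy":0,"wz":0},{"hand":20,"tx":0,"ty":0,"tz":0,"wx":0,"wy":0,"wz":0}]' --squeeze 40

```text
clock: 16.35
eef_pos: [629.6, 270.0, 133.8]
tcp_rot: [2.615, -0.001, 1.583]
contact_force: [0.0, 0.3, -0.3]
opening: 0.235
grasp_force: 0.1
```

Request:
arm_command --deltas '[{"hand":5,"tx":0,"ty":0,"tz":0,"wx":0,"wy":0,"wz":0},{"hand":5,"tx":0,"ty":0,"tz":0,"wx":0,"wy":0,"wz":0},{"hand":5,"tx":0,"ty":0,"tz":0,"wx":0,"wy":0,"wz":0}]'

```text
clock: 16.73
eef_pos: [628.7, 269.5, 133.1]
tcp_rot: [2.617, -0.0, 1.583]
contact_force: [-7.0, -2.3, 6.7]
opening: 0.121
grasp_force: 40.7
```

```bash
python3 st.py
```

```text
t 16.73 pos [628.712 269.52  133.093] F [-6.992 -2.332  6.706] op 10.369914244740341 g 40.747109055519104
offset in tool axes from axis [74.419  0.725 48.855] F tool [-2.248 -2.715 -9.321] moment [ 0.771 -0.275  0.11 ]
```

Gripped. Pull forward past the click.

Request:
arm_command --deltas '[{"hand":5,"tx":0,"ty":0,"tz":-4,"wx":0,"wy":0,"wz":0},{"hand":5,"tx":0,"ty":0,"tz":-4,"wx":0,"wy":0,"wz":0},{"hand":5,"tx":0,"ty":0,"tz":-4,"wx":0,"wy":0,"wz":0},{"hand":5,"tx":0,"ty":0,"tz":-3,"wx":0,"wy":0,"wz":0},{"hand":5,"tx":0,"ty":0,"tz":0,"wx":0,"wy":0,"wz":0}]'

```text
clock: 17.35
eef_pos: [621.3, 269.5, 145.9]
tcp_rot: [2.617, -0.0, 1.583]
contact_force: [-5.8, -2.2, 1.9]
opening: 0.12
grasp_force: 42.3
```

```bash
python3 st.py
```

```text
t 17.35 pos [621.334 269.47  145.899] F [-5.792 -2.217  1.923] op 10.23926993267617 g 42.252876944839954
offset in tool axes from axis [74.455  0.769 34.085] F tool [-2.146 -4.072 -4.579] moment [ 0.949 -0.17   0.185]
```

Request:
arm_command --deltas '[{"hand":60,"tx":0,"ty":0,"tz":0,"wx":0,"wy":0,"wz":0},{"hand":60,"tx":0,"ty":0,"tz":0,"wx":0,"wy":0,"wz":0},{"hand":60,"tx":0,"ty":0,"tz":0,"wx":0,"wy":0,"wz":0},{"hand":60,"tx":0,"ty":0,"tz":-25,"wx":0,"wy":0,"wz":0},{"hand":60,"tx":0,"ty":0,"tz":-50,"wx":0,"wy":0,"wz":0},{"hand":60,"tx":0,"ty":0,"tz":-50,"wx":0,"wy":0,"wz":0},{"hand":60,"tx":40,"ty":-20,"tz":-30,"wx":0,"wy":0,"wz":0},{"hand":60,"tx":60,"ty":0,"tz":0,"wx":0,"wy":0,"wz":0}]'

```text
clock: 18.35
eef_pos: [525.0, 368.8, 272.5]
tcp_rot: [2.614, -0.003, 1.582]
contact_force: [1.3, 0.2, 1.4]
opening: 0.703
grasp_force: 0.0
```

Request:
arm_command --deltas '[{"hand":60,"tx":60,"ty":0,"tz":0,"wx":0,"wy":0,"wz":0},{"hand":60,"tx":30,"ty":0,"tz":0,"wx":0,"wy":0,"wz":0},{"hand":60,"tx":0,"ty":0,"tz":0,"wx":0,"wy":0,"wz":0},{"hand":60,"tx":0,"ty":0,"tz":0,"wx":0,"wy":0,"wz":0}]'

```text
clock: 18.85
eef_pos: [524.5, 457.6, 269.3]
tcp_rot: [2.617, 0.0, 1.583]
contact_force: [0.3, -0.2, -0.1]
opening: 0.702
grasp_force: 0.0
```

```bash
python3 - <<'E'
from h import *
pose()
from rig import imaging
f=imaging.grab_frame("side");a=f["image"][120:380,200:460,::-1]
g=imaging.grab_frame("top");b=g["image"][100:260,170:300,::-1]
cv2.imwrite("pics/c9.png",np.hstack([cv2.resize(f["image"][220:340,190:310,::-1],(400,400),interpolation=cv2.INTER_CUBIC),cv2.resize(g["image"][150:250,180:280,::-1],(400,400),interpolation=cv2.INTER_CUBIC)]))
E
```

```text
t 18.85 pos [524.452 457.631 269.329] F [ 0.323 -0.18  -0.101] op 59.97203510179246 g 0.0
```

View pics/c9.png

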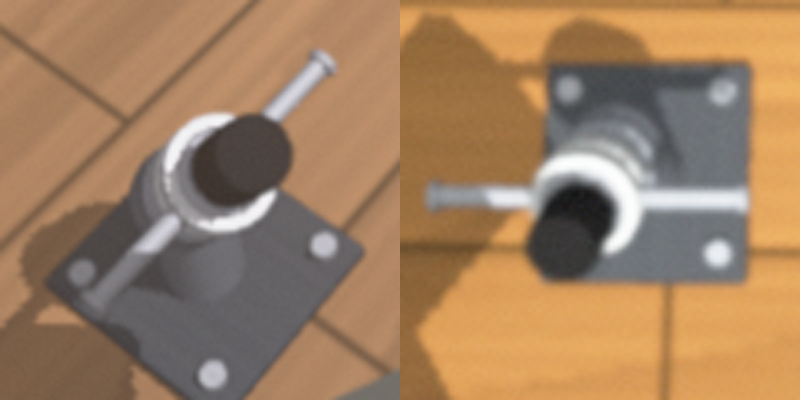

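The grip is seated and the sleeve is forward: bar at (432,197)–(743,199) in the top crop, as at the start. A quick numeric comparison before handing in.

```bash
python3 - <<'E'
from h import *
import pickle
from rig import imaging
f0=pickle.load(open("f0.pkl","rb"))
for n,(y0,y1,x0,x1) in {"top":(193,206,242,262),"side":(236,258,272,288)}.items():
    a,b=[cv2.cvtColor(f["image"],cv2.COLOR_RGB2GRAY)[y0:y1,x0:x1].astype(np.float32) for f in(f0[n],imaging.grab_frame(n))]
    print(n,cv2.phaseCorrelate(a,b), proj(f0[n],bar(-1,5))-proj(f0[n],bar(-1,0)))
E
```

```text
top ((-0.14817626366868097, 0.4665851964913319), 0.9717985467116038) [ 0.323 -0.851]
side ((0.5688450910854401, -0.5952462015632705), 0.9935656599700451) [-0.853  0.602]
```

```bash
python3 -c "
from rig import r
print(r.sign_off())"
```

```text
the job is handed in; nothing more can be done
None
```

The straight grip is fully home in the coupler with the sleeve sprung forward over it. The arm is clear of everything, the other grips and the bottle were not touched, and the job was handed in at about 19 s.

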